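# Sort the board cases by weight

### The job

Three board cases that look the same lean in the sloping rack: one is full, one is part-filled and one is empty, and only their weight tells which. Feel their weight, then stand the full case upright in the yellow tray and the empty case upright in the blue tray, and leave or put back the part-filled one seated in any bay of the rack. Do not drop or tip over a case, and leave the other things on the bench where they are.

Things in the scene. Friction and masses are not known exactly. Their poses are not given: they have to be found in the camera images.
- rack: fixed aluminium rack of three bays along its y, sloping 35 degrees towards the robot. Origin: on the bench under the middle bay, x away from the robot, z up. Along the slope: back rest 80 high on the robot's side, touching the case; lip 12 high on the other side, 6 clear of the case; white dividers 12 thick, 34 high, 6 clear of each end of a case
- rack_bay0 (a point): centre of the right bay's floor (rack x 0, y -135, z 40 mm), where the origin of a seated case lies; axes as the rack's. Cases go in and out along (-sin 35, 0, cos 35) of the rack's axes
- rack_bay1 (a point): centre of the middle bay's floor (rack x 0, y 0, z 40 mm), where the origin of a seated case lies; axes as the rack's. Cases go in and out along (-sin 35, 0, cos 35) of the rack's axes
- rack_bay2 (a point): centre of the left bay's floor (rack x 0, y 135, z 40 mm), where the origin of a seated case lies; axes as the rack's. Cases go in and out along (-sin 35, 0, cos 35) of the rack's axes
- case_a: closed black case, one of three alike: body 44 (own x) x 110 (own y) x 100 (own z) plus a full-length orange grip rib on top, 20 (x) x 104 (y), z 100 to 142. Origin: centre of its underside. At the start it leans in a rack bay, own z tilted 35 degrees from vertical towards the robot. One of the three weighs about 0.8 kg (full), one 0.5 (part-filled), one 0.23 (empty), in any order
- case_a_grip (a point): grip point of case_a: inside its orange rib, on the case's z axis, 122 mm above its underside and 20 mm under the rib's top; pinch the rib across its 20 mm thickness (case x)
- case_b: closed black case, one of three alike: body 44 (own x) x 110 (own y) x 100 (own z) plus a full-length orange grip rib on top, 20 (x) x 104 (y), z 100 to 142. Origin: centre of its underside. At the start it leans in a rack bay, own z tilted 35 degrees from vertical towards the robot. One of the three weighs about 0.8 kg (full), one 0.5 (part-filled), one 0.23 (empty), in any order
- case_b_grip (a point): grip point of case_b: inside its orange rib, on the case's z axis, 122 mm above its underside and 20 mm under the rib's top; pinch the rib across its 20 mm thickness (case x)
- case_c: closed black case, one of three alike: body 44 (own x) x 110 (own y) x 100 (own z) plus a full-length orange grip rib on top, 20 (x) x 104 (y), z 100 to 142. Origin: centre of its underside. At the start it leans in a rack bay, own z tilted 35 degrees from vertical towards the robot. One of the three weighs about 0.8 kg (full), one 0.5 (part-filled), one 0.23 (empty), in any order
- case_c_grip (a point): grip point of case_c: inside its orange rib, on the case's z axis, 122 mm above its underside and 20 mm under the rib's top; pinch the rib across its 20 mm thickness (case x)
- tray_yellow: fixed yellow open tray, for the full case: 84 (x) x 154 (y) x 35 high outside, walls and floor 4 thick, so 76 x 146 inside. Origin: centre of its underside, z up. A case stands upright in it with its 110 mm length along the tray's y
- tray_blue: fixed blue open tray, for the empty case: 84 (x) x 154 (y) x 35 high outside, walls and floor 4 thick, so 76 x 146 inside. Origin: centre of its underside, z up. A case stands upright in it with its 110 mm length along the tray's y
- mouse: bystander: black computer mouse, 100 x 58 x 26. Origin: centre of its underside
- keypad: bystander: black numeric keypad, 120 x 85 x 18. Origin: centre of its underside
- tape: bystander: roll of yellow tape lying flat, 90 across, 24 high. Origin: centre of its underside
- screwdriver: bystander: screwdriver lying on the bench; origin at its middle underneath
- flask: bystander: green drinking flask, 64 across, 180 high. Origin: centre of its underside
- reel: bystander: white component reel lying flat, 120 across, 12 high. Origin: centre of its underside
Mind the look-alikes: they are no part of the job. What is shaped like the case_a but pink is not meant. Leave any pink look-alike of the case_c alone.

How it is judged (in metres and radians):
At the end, for the whole second after the job is handed in: Full case (rests with over 5.9 N) in the yellow tray, empty case (under 3.7 N) in the blue: each upright within 8 degrees, on the tray's floor. Part-filled case in a rack bay: on its floor within 12 mm, leaning 29 to 41 degrees, square within 7 degrees. All at rest (((x of case_a in the frame of tray_yellow between -0.042 and 0.042 m and y of case_a in the frame of tray_yellow between -0.077 and 0.077 m and z of case_a in the frame of tray_yellow below 0.015 m and angle between case_a's own z axis and vertical below 0.15 rad and linear speed of case_a below 0.05 m/s and contact force between case_a and tray_yellow above 5.9 N) or (x of case_b in the frame of tray_yellow between -0.042 and 0.042 m and y of case_b in the frame of tray_yellow between -0.077 and 0.077 m and z of case_b in the frame of tray_yellow below 0.015 m and angle between case_b's own z axis and vertical below 0.15 rad and linear speed of case_b below 0.05 m/s and contact force between case_b and tray_yellow above 5.9 N) or (x of case_c in the frame of tray_yellow between -0.042 and 0.042 m and y of case_c in the frame of tray_yellow between -0.077 and 0.077 m and z of case_c in the frame of tray_yellow below 0.015 m and angle between case_c's own z axis and vertical below 0.15 rad and linear speed of case_c below 0.05 m/s and contact force between case_c and tray_yellow above 5.9 N)) and ((x of case_a in the frame of tray_blue between -0.042 and 0.042 m and y of case_a in the frame of tray_blue between -0.077 and 0.077 m and z of case_a in the frame of tray_blue below 0.015 m and angle between case_a's own z axis and vertical below 0.15 rad and linear speed of case_a below 0.05 m/s and contact force between case_a and tray_blue between 0.5 and 3.7 N) or (x of case_b in the frame of tray_blue between -0.042 and 0.042 m and y of case_b in the frame of tray_blue between -0.077 and 0.077 m and z of case_b in the frame of tray_blue below 0.015 m and angle between case_b's own z axis and vertical below 0.15 rad and linear speed of case_b below 0.05 m/s and contact force between case_b and tray_blue between 0.5 and 3.7 N) or (x of case_c in the frame of tray_blue between -0.042 and 0.042 m and y of case_c in the frame of tray_blue between -0.077 and 0.077 m and z of case_c in the frame of tray_blue below 0.015 m and angle between case_c's own z axis and vertical below 0.15 rad and linear speed of case_c below 0.05 m/s and contact force between case_c and tray_blue between 0.5 and 3.7 N)) and ((x of case_a in the frame of rack between -0.02 and 0.02 m and y of case_a in the frame of rack between -0.16 and 0.16 m and z of case_a in the frame of rack between 0.028 and 0.052 m and angle between case_a's own z axis and vertical between 0.5 and 0.72 rad and angle between the y axis of case_a and the y axis of rack, either way round below 0.12 rad and linear speed of case_a below 0.05 m/s and contact force between case_a and rack above 1 N) or (x of case_b in the frame of rack between -0.02 and 0.02 m and y of case_b in the frame of rack between -0.16 and 0.16 m and z of case_b in the frame of rack between 0.028 and 0.052 m and angle between case_b's own z axis and vertical between 0.5 and 0.72 rad and angle between the y axis of case_b and the y axis of rack, either way round below 0.12 rad and linear speed of case_b below 0.05 m/s and contact force between case_b and rack above 1 N) or (x of case_c in the frame of rack between -0.02 and 0.02 m and y of case_c in the frame of rack between -0.16 and 0.16 m and z of case_c in the frame of rack between 0.028 and 0.052 m and angle between case_c's own z axis and vertical between 0.5 and 0.72 rad and angle between the y axis of case_c and the y axis of rack, either way round below 0.12 rad and linear speed of case_c below 0.05 m/s and contact force between case_c and rack above 1 N))); the robot touches nothing.
It fails at once if a thing on the bench that is not part of the job is moved more than 25 mm (distance of any of mouse, keypad, tape, screwdriver, flask, reel from where it was at the start of the episode above 0.025 m).
It fails at once if a case is tipped over (more than 70 degrees from upright) (angle between any of case_a, case_b, case_c's own z axis and vertical above 1.22 rad).
It fails at once if a case is dropped or thrown (faster than 0.8 m/s with no finger on it) ((linear speed of case_a above 0.8 m/s and contact force between case_a and the fingers below 0.1 N) or (linear speed of case_b above 0.8 m/s and contact force between case_b and the fingers below 0.1 N) or (linear speed of case_c above 0.8 m/s and contact force between case_c and the fingers below 0.1 N)).
It also fails if it takes over 72 s, if anything falls off the work surface, if the arm or the gripper's body presses on something with over 40 N, if the wrist force passes 120 N, or if a joint passes its speed limit or range.

### The arm

A 6-joint arm with a two-finger parallel gripper is mounted at the origin on the work surface. World frame = base frame: x ahead of the robot, y to its left, z up, the work surface at z = 0. Lengths are in m, angles in degrees, forces in N, time in s.
With the tool pointing down it reaches from about 0.3 to 0.75 m from the base axis. Payload 8.5 kg.
Tool frame: the origin (TCP) lies midway between the tips of the shut fingers; the grasp point (between the pads) lies grasp_offset behind it (grasp_offset is the distance from the TCP to the grasp point, in m); z points along the fingers, y is the line along which they close (so a half turn about z gives the same grasp; the last joint's range is limited). The gripper opens to 85 mm and grips with 20 to 120 N. Pads are 22 mm wide; open, the fingers measure 114 mm over their backs; the gripper's body (76 mm by 85 mm) begins 54 mm behind the grasp point. The pads swing forward as they close: fully open they stand 13 mm farther back than shut.
Start: joints at [53.726, 21.807, 74.336, -0, 83.858, -12.336], TCP at [0.223, 0.503, 0.231] pointing down, gripper open.
Joint ranges: [-178.18, 178.18], [-50.72, 133.34], [12.68, 142.11], [-81.47, 261.47], [9.98, 163.14], [-165.26, 165.26]. Speed limits (degrees/s): [136.94, 136.94, 180, 180, 180, 180].

### API

Orientations are given as a 3x3 rotation matrix whose columns are the frame's x, y, z axes.
In Python, from rig import observe, get_image, camera_params, close_job, grasp_offset gives the robot as it stands.
- The arm moves only by the shell command python3 -m handwheel 'ROWS' [OPENING] [FORCE]. ROWS is JSON, a list of rows, each a list of 2 entries, a list of its own where there are three numbers: the shift along the tool's x, y, z as a fraction of full scale, then the turn, a rotation vector about the tool's x, y, z as a fraction of full scale. In form: [[[dx, dy, dz], [ax, ay, az]], ...]. A call has 1 to 10 rows; each row is the pose to reach, as a shift and turn from the pose commanded when the call began, along the tool's axes at that moment, turning the shorter way round; what a row does not reach only later rows make up. Full scale, the value 1, is 0.5 m for a shift and pi rad for a turn. A row lasts 1/10 s, in which the tool goes at most 50 mm and 8.59 degrees, less where a joint would pass 70% of its speed; a pose out of reach is approached as far as the arm can. A call with a number of a shift or a turn outside -1 to 1 is refused whole. A call with a gripper value outside its range is refused whole. OPENING is the opening, from 0 (shut) to 1 (fully open), set as the call begins (- or left out, the last holds). The fingers move at their own pace and stop on an object; FORCE is the grip in N (left out, the last holds). Time passes only in rows, so rows that repeat a pose let the fingers close. It gives the time, the measured TCP pose, the force, the opening and the grip force at its end, in the units of the state.
- observe(): the state, without advancing time (a new reading comes with each control period).
- get_image(name): name is "side" or "top" or "wrist"; returns (picture, depth): 384x512x3 uint8, red, green, blue; 384x512 float32, m along the optical axis (not along the pixel's ray), 0 where there is no reading.
- camera_params(name): a dict with "K" (3x3 intrinsics, pixels), "R" (3x3) and "t" (3): a world point X has camera coordinates R X + t. Camera axes: x right, y down, z forward; pixel columns grow to the right and rows downward; lengths in m; the calibration is good to about 2 mm. A picture is of the moment at which its call begins: read the wrist's pose just before it. camera_params takes no time and is no camera call; for the wrist camera it gives the pose at the moment of the call.
- close_job(): hands the job in; it is judged then, once.
The state is a dict: "time_s": time; "q": joint angles; "qvel": joint speeds; "joint_efforts": joint torques, N m; "position": TCP position; "tool_rot": TCP orientation; "ft_force": force on the tool from outside, world axes, zero at the start; "wrist_torque": the same for the moment, N m; "grip_width": finger opening in m; "gripper_force": force on a finger pad.
Only numpy, scipy, OpenCV 4.12 (cv2) and the standard library are available. Lean on these libraries where they do the work, as an engineer would, in place of code of your own. Each camera call takes 0.05 s, during which the arm holds its last target. There are 200 camera calls.

## Working session

There is one attempt and no reset: what is moved stays moved. The work goes in short steps, Python scripts to look and compute and a shell command to move; the robot and the scene stay as the last step left them, time stands still between calls to the robot, and variables do not carry over. Pictures are saved under pics/ and viewed, at most 10 in all, crops included, and the job is handed in when it is done.

```bash
ls; mkdir -p pics
python3 - <<'E'
from rig import *
import cv2,numpy as np
o=observe();print({k:np.round(v,3).tolist() for k,v in o.items()},grasp_offset)
ims=[]
for n in("side","top"):
    im,d=get_image(n);cv2.imwrite(f"pics/{n}0.png",im[:,:,::-1]);np.savez(f"{n}0.npz",im=im,d=d,**camera_params(n))
    p=camera_params(n);print(n,np.round(p["K"],1).tolist(),np.round(p["R"],3).tolist(),np.round(p["t"],3).tolist())
E
```

```text
pics
{'time_s': 0.0, 'q': [53.725, 21.841, 74.386, 0.001, 83.859, -12.334], 'qvel': [-0.015, 0.088, -0.028, 0.034, 0.077, 0.034], 'joint_efforts': [-0.0, -44.847, -23.129, -0.0, 0.005, 0.0], 'position': [0.223, 0.502, 0.231], 'tool_rot': [[-0.914, 0.406, -0.001], [0.406, 0.914, -0.001], [0.0, -0.001, -1.0]], 'ft_force': [-0.227, 0.686, -0.49], 'wrist_torque': [0.023, -0.001, 0.035], 'gripper_force': 0.0, 'grip_width': 0.085} 0.0187
side [[384.3, 0.0, 257.5], [0.0, 384.3, 190.4], [0.0, 0.0, 1.0]] [[-0.872, -0.488, 0.025], [-0.282, 0.462, -0.841], [0.399, -0.74, -0.541]] [0.438, 0.224, 1.376]
top [[350.9, 0.0, 256.6], [0.0, 350.9, 191.2], [0.0, 0.0, 1.0]] [[-0.03, -0.999, -0.017], [-0.998, 0.031, -0.054], [0.054, 0.016, -0.998]] [0.032, 0.503, 1.157]
```

View pics/side0.png

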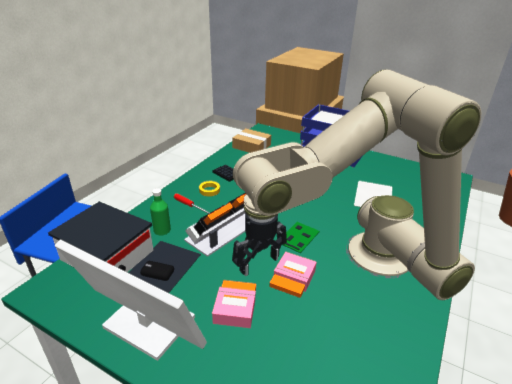

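View pics/top0.png

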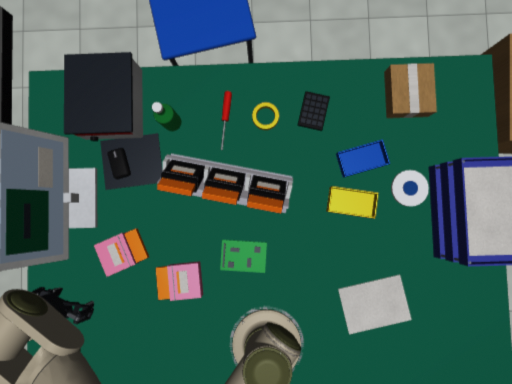

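The side view shows the rack near (225,220), with two pink look-alikes at (295,272) and (235,303). The top view shows three orange ribs at about (178,186), (222,196) and (267,205), the yellow tray at (353,203) and the blue tray at (362,158). Next I measure these.

```bash
cat > h.py <<'E'
import numpy as np,cv2
from rig import *
def pts(im,d,p,m):
    v,u=np.nonzero(m&(d>0));z=d[v,u];K,R,t=p["K"],p["R"],p["t"]
    c=np.stack([(u-K[0,2])/K[0,0]*z,(v-K[1,2])/K[1,1]*z,z],1)
    return (c-t)@R
def hsv(im):return cv2.cvtColor(im,cv2.COLOR_RGB2HSV)
def mask(im,lo,hi):return cv2.inRange(hsv(im),lo,hi)>0
COL=dict(orange=((5,180,90),(16,255,255)),yellow=((26,150,90),(32,255,255)),blue=((108,150,60),(122,255,255)))
def comps(m,a=40):
    n,l,s,c=cv2.connectedComponentsWithStats(m.astype(np.uint8))
    return [(l==i,c[i],s[i,4]) for i in range(1,n) if s[i,4]>=a]
E
python3 - <<'E'
from h import *
for n in("top","side"):
    f=np.load(n+"0.npz");im,d=f["im"],f["d"]
    for c,(lo,hi) in COL.items():
        for m,cc,a in comps(mask(im,lo,hi)):
            P=pts(im,d,f,m)
            if len(P)<20: continue
            r=cv2.minAreaRect(P[:,:2].astype(np.float32)*1000)
            print(n,c,cc.round(),a,"mean",P.mean(0).round(3),"z",np.percentile(P[:,2],[2,50,98]).round(3),"rect",np.round(r[0]),np.round(r[1]),round(r[2],1))
            # fitted plane
            if c=="orange": 
                z=P-P.mean(0);w,v=np.linalg.eigh(z.T@z);print("   long",v[:,2].round(3),"nrm",v[:,0].round(3))
    # white/grey rack strip
E
```

```text
top orange [175. 186.] 433 mean [0.518 0.255 0.15 ] z [0.129 0.154 0.163] rect [518. 255.] [103.  38.] 77.5
   long [0.213 0.977 0.007] nrm [-0.642  0.146 -0.753]
top orange [220. 195.] 432 mean [0.489 0.123 0.15 ] z [0.129 0.153 0.163] rect [489. 124.] [102.  38.] 77.3
   long [ 0.223  0.975 -0.014] nrm [ 0.649 -0.138  0.748]
top orange [265. 203.] 436 mean [ 0.459 -0.008  0.15 ] z [0.128 0.153 0.163] rect [460.  -8.] [102.  38.] 77.5
   long [ 0.218  0.976 -0.002] nrm [ 0.645 -0.142  0.751]
top orange [136. 245.] 421 mean [0.338 0.418 0.032] z [0.025 0.032 0.036] rect [339. 420.] [107.  44.] 23.0
   long [-0.924 -0.382  0.015] nrm [ 0.023 -0.017  1.   ]
top orange [162. 283.] 348 mean [0.214 0.333 0.032] z [0.028 0.032 0.037] rect [213. 333.] [103.  36.] 4.7
   long [-0.998 -0.07   0.003] nrm [0.001 0.019 1.   ]
top yellow [265. 115.] 297 mean [ 0.757 -0.019  0.022] z [-0.002  0.024  0.028] rect [761. -19.] [88. 99.] 85.9
top yellow [352. 202.] 1153 mean [ 0.459 -0.299  0.008] z [-0.001  0.004  0.036] rect [ 459. -297.] [153.  87.] 80.2
top blue [200.  24.] 4810 mean [ 1.249  0.245
[... 710 characters left out ...]
. 205.] [211.  52.] 78.8
   long [-0.184 -0.983 -0.009] nrm [ 0.677 -0.134  0.724]
side orange [287. 289.] 175 mean [0.204 0.346 0.026] z [0.016 0.027 0.033] rect [211. 333.] [103.  45.] 7.3
   long [-0.976 -0.22   0.008] nrm [-0.027  0.155  0.988]
side yellow [209. 186.] 91 mean [ 0.758 -0.023  0.021] z [-0.001  0.023  0.027] rect [766. -36.] [ 87. 127.] 29.7
side blue [311. 127.] 435 mean [ 0.529 -0.601  0.144] z [0.041 0.164 0.198] rect [ 541. -633.] [117. 251.] 30.1
side blue [333. 110.] 80 mean [ 0.482 -0.775  0.188] z [0.178 0.188 0.197] rect [ 481. -778.] [140.  29.] 4.9
side blue [ 40. 220.] 3991 mean [ 1.508  0.33  -0.225] z [-0.305 -0.241 -0.11 ] rect [1307.  418.] [367. 845.] 56.1
```

```bash
cat >> h.py <<'E'
from scipy.spatial.transform import Rotation as Ro
S,C=np.sin(np.radians(35)),np.cos(np.radians(35))
def rackaxes(yaw):
    a=np.radians(yaw);xr=np.array([np.cos(a),np.sin(a),0]);yr=np.array([-np.sin(a),np.cos(a),0]);z=np.array([0,0,1.])
    return xr,yr,C*xr+S*z,-S*xr+C*z
def toolR(y,z):
    return np.stack([np.cross(y,z),y,z],1)
def go(P,R,o=None):
    o=o or observe();R0=np.array(o["tool_rot"]);R0=Ro.from_matrix(R0).as_matrix()
    d=R0.T@(np.array(P)-o["position"]);r=Ro.from_matrix(R0.T@R).as_rotvec()
    print("shift",np.round(d/.5,4).tolist(),"turn",np.round(r/np.pi,4).tolist(),"| mm",np.round(1e3*np.linalg.norm(d)),"deg",np.degrees(np.linalg.norm(r)).round(1))
def ribs(im,d,p,yaw,far=None):
    """rib frames from orange points: side face u=+10, top face w=142 -> centre of rib top"""
    xr,yr,xc,zc=rackaxes(yaw);out=[]
    for m,cc,a in comps(mask(im,*COL["orange"])):
        P=pts(im,d,p,m)
        if len(P)<40 or P[:,2].mean()<.08: continue
        u,v,w=P@xc,P@yr,P@zc
        wt=np.median(w[w>np.percentile(w,97)-.005]);top=np.abs(w-wt)<.003
        ut=np.percentile(u,97);sd=np.abs(u-ut)<.003
        um=(np.percentile(u[top],2)+np.percentile(u[top],98))/2
        vm=(np.percentile(v,2)+np.percentile(v,98))/2
        c=um*xc+vm*yr+wt*zc
        out.append((c,a,dict(um=um,uside=np.median(u[sd])-.01,wt=wt,vlen=np.ptp(np.percentile(v,[2,98])),ulen=np.ptp(np.percentile(u[top],[2,98])))))
    return out
E
python3 - <<'E'
from h import *
f=np.load("top0.npz")
for c,a,k in ribs(f["im"],f["d"],f,-12.6): print(c.round(4),a,{q:round(float(w),4) for q,w in k.items()})
xr,yr,xc,zc=rackaxes(-12.6)
c=sorted(ribs(f["im"],f["d"],f,-12.6),key=lambda x:x[0][1])[1][0]
go(c+zc*.12,toolR(xc,-zc)); print(c+zc*.12)
E
```

```text
[0.5073 0.2575 0.1575] 433 {'um': 0.4498, 'uside': 0.448, 'wt': -0.1227, 'vlen': 0.0982, 'ulen': 0.0178}
[0.4777 0.1254 0.1575] 432 {'um': 0.4498, 'uside': 0.448, 'wt': -0.1227, 'vlen': 0.0969, 'ulen': 0.0184}
[ 0.4488 -0.0057  0.1575] 436 {'um': 0.4502, 'uside': 0.4483, 'wt': -0.1229, 'vlen': 0.0969, 'ulen': 0.0188}
shift [-0.6366, -0.5097, -0.0495] turn [-0.163, -0.133, 0.4225] | mm 409.0 deg 85.0
[0.41051458 0.14042349 0.25576868]
```

```bash
R='[[-0.6366,-0.5097,-0.0495],[-0.163,-0.133,0.4225]]'
python3 -m handwheel '[[[-0.6366,-0.5097,-0.0495],[-0.163,-0.133,0.4225]],[[-0.6366,-0.5097,-0.0495],[-0.163,-0.133,0.4225]],[[-0.6366,-0.5097,-0.0495],[-0.163,-0.133,0.4225]],[[-0.6366,-0.5097,-0.0495],[-0.163,-0.133,0.4225]],[[-0.6366,-0.5097,-0.0495],[-0.163,-0.133,0.4225]],[[-0.6366,-0.5097,-0.0495],[-0.163,-0.133,0.4225]],[[-0.6366,-0.5097,-0.0495],[-0.163,-0.133,0.4225]],[[-0.6366,-0.5097,-0.0495],[-0.163,-0.133,0.4225]],[[-0.6366,-0.5097,-0.0495],[-0.163,-0.133,0.4225]],[[-0.6366,-0.5097,-0.0495],[-0.163,-0.133,0.4225]]]' 1 60
python3 - <<'E'
from h import *
xr,yr,xc,zc=rackaxes(-12.6)
go([.4105,.1404,.2558],toolR(xc,-zc))
E
```

```text
time_s: 1.1
position: [0.4112, 0.1382, 0.256]
tool_rot: [[0.218, 0.801, 0.558], [0.976, -0.178, -0.125], [-0.001, 0.572, -0.82]]
ft_force: [-0.3, -0.6, -0.1]
grip_width: 0.0856
gripper_force: 0.0
shift [0.0041, -0.0021, -0.001] turn [-0.0006, 0.0, 0.0003] | mm 2.0 deg 0.1
```

Run:
```python
from h import *
p=camera_params("wrist");im,d=get_image("wrist");cv2.imwrite("pics/w1.png",im[:,:,::-1]);np.savez("w1.npz",im=im,d=d,**p)
print(observe()["ft_force"])
for c,a,k in ribs(im,d,p,-12.6): print("wrist",c.round(4),a,{q:round(float(w),4) for q,w in k.items()})
```

```text
[-0.6046774   0.13842558 -0.33847682]
wrist [0.5018 0.2365 0.1562] 2106 {'um': 0.4485, 'uside': 0.4502, 'wt': -0.1234, 'vlen': 0.0569, 'ulen': 0.0182}
wrist [0.4774 0.1272 0.156 ] 2623 {'um': 0.4484, 'uside': 0.4488, 'wt': -0.1236, 'vlen': 0.1, 'ulen': 0.0186}
wrist [0.4513 0.0107 0.1557] 1388 {'um': 0.4481, 'uside': 0.4468, 'wt': -0.1237, 'vlen': 0.072, 'ulen': 0.0191}
```

View pics/w1.png

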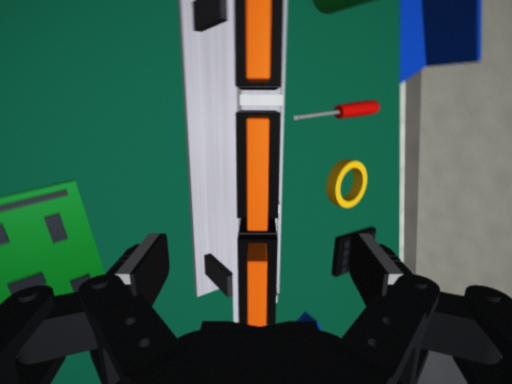

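The wrist view shows the middle rib at (258,175) centred across the tool, with the right rib below it at (258,285). Both cameras agree to about 2 mm, so I'll go down onto the middle case.

Run:
```python
from h import *
xr,yr,xc,zc=rackaxes(-12.6)
c=np.array([.4775,.1263,.1565])
go(c-zc*.036,toolR(xc,-zc))
```

```text
shift [0.0041, -0.0004, 0.3126] turn [-0.0005, 0.0002, -0.0022] | mm 156.0 deg 0.4
```

```bash
python3 -m handwheel '[[[0.004,0,0.1],[0,0,0]],[[0.004,0,0.2],[0,0,0]],[[0.004,0,0.26],[0,0,0]],[[0.004,0,0.29],[0,0,0]],[[0.004,0,0.31],[0,0,0]],[[0.004,0,0.31],[0,0,0]]]' 1 60
python3 -m handwheel '[[[0,0,0],[0,0,0]],[[0,0,0],[0,0,0]],[[0,0,0],[0,0,0]],[[0,0,0],[0,0,0]],[[0,0,0],[0,0,0]],[[0,0,0],[0,0,0]],[[0,0,0],[0,0,0]],[[0,0,0],[0,0,0]]]' 0 60
```

```text
time_s: 1.75
position: [0.4975, 0.1236, 0.1279]
tool_rot: [[0.207, 0.805, 0.556], [0.978, -0.168, -0.121], [-0.004, 0.569, -0.822]]
ft_force: [-0.1, -0.7, 0.4]
grip_width: 0.0857
gripper_force: 0.0
time_s: 2.55
position: [0.4971, 0.1239, 0.1291]
tool_rot: [[0.208, 0.804, 0.558], [0.978, -0.17, -0.121], [-0.002, 0.571, -0.821]]
ft_force: [-6.2, 1.4, 6.0]
grip_width: 0.0191
gripper_force: 59.3
```

```bash
python3 -m handwheel '[[[0,0,-0.02],[0,0,0]],[[0,0,-0.04],[0,0,0]],[[0,0,-0.06],[0,0,0]],[[0,0,-0.06],[0,0,0]],[[0,0,-0.06],[0,0,0]],[[0,0,-0.06],[0,0,0]],[[0,0,-0.06],[0,0,0]]]'
python3 -m handwheel '[[[0,0,0],[0,0,0]],[[0,0,0],[0,0,0]],[[0,0,0],[0,0,0]],[[0,0,0],[0,0,0]]]'
```

```text
time_s: 3.25
position: [0.4809, 0.1273, 0.1531]
tool_rot: [[0.208, 0.804, 0.557], [0.978, -0.169, -0.121], [-0.003, 0.57, -0.822]]
ft_force: [2.1, -0.6, -1.4]
grip_width: 0.0195
gripper_force: 59.2
time_s: 3.65
position: [0.4808, 0.1273, 0.1532]
tool_rot: [[0.208, 0.804, 0.557], [0.978, -0.169, -0.121], [-0.003, 0.57, -0.821]]
ft_force: [1.5, -0.3, -2.0]
grip_width: 0.019
gripper_force: 59.1
```

```bash
python3 -m handwheel '[[[0,0.005,-0.04],[0,0,0]],[[0,0.005,-0.1],[0,0,0]],[[0,0.005,-0.15],[0,0,0]],[[0,0.005,-0.18],[0,0,0]],[[0,0.005,-0.18],[0,0,0]],[[0,0.005,-0.18],[0,0,0]],[[0,0.005,-0.18],[0,0,0]]]'
python3 -m handwheel '[[[0,0,0],[0,0,0]],[[0,0,0],[0,0,0]]]'
python3 -c "
from h import *
print(observe())"
```

```text
time_s: 4.35
position: [0.4325, 0.1376, 0.2276]
tool_rot: [[0.208, 0.805, 0.556], [0.978, -0.169, -0.121], [-0.003, 0.569, -0.823]]
ft_force: [0.3, -0.7, -1.8]
grip_width: 0.0189
gripper_force: 59.5
time_s: 4.55
position: [0.4326, 0.1377, 0.228]
tool_rot: [[0.208, 0.805, 0.556], [0.978, -0.169, -0.121], [-0.003, 0.569, -0.822]]
ft_force: [0.3, 1.0, -1.8]
grip_width: 0.019
gripper_force: 59.5
{'time_s': 4.55, 'q': array([  9.73100001,   2.88746671, 109.09534635, -20.69441306,
        37.14406824,  34.8247286 ]), 'qvel': array([ 0.06602256, -0.25790599, -0.1512677 ,  0.1274081 , -0.02169127,
        0.2226363 ]), 'joint_efforts': array([ 2.34145606e-03, -2.51905864e+01, -2.21718514e+01, -7.20312428e-01,
       -1.68111831e+00, -1.55330679e-03]), 'position': array([0.43264117, 0.13766132, 0.22798113]), 'tool_rot': array([[ 0.20824626,  0.80453709,  0.55619562],
       [ 0.97807119, -0.16943521, -0.12111344],
       [-0.00320113,  0.56922033, -0.82217879]]), 'ft_force': array([ 0.25642056,  1.02924327, -1.83320434]), 'wrist_torque': array([ 0.14147427,  0.54371286, -0.01246997]), 'gripper_force': 59.45734083652496, 'grip_width': 0.01902448572438118}
```

```bash
cat > t.py <<'E'
from h import *
def tray(im,d,p,c):
    for m,cc,a in comps(mask(im,*COL[c]),300):
        P=pts(im,d,p,m);q=P[(abs(P[:,2]-.035)<.006)&(P[:,1]<-.15)&(P[:,1]>-.45)];f=P[(P[:,2]<.012)&(P[:,1]<-.15)]
        if len(q)<30 or len(f)<100 or len(f)>30000 or f[:,2].mean()<-.02: continue
        r=cv2.minAreaRect(q[:,:2].astype(np.float32)*1000);g=cv2.minAreaRect(f[:,:2].astype(np.float32)*1000)
        print(c,a,"rim",np.round(r[0],1),np.round(r[1],1),round(r[2],1),"z",np.median(q[:,2]).round(4),"floor",np.round(g[0],1),np.round(g[1],1),round(g[2],1),"z",np.median(f[:,2]).round(4))
E
python3 - <<'E'
from t import *
f=np.load("top0.npz")
for c in("yellow","blue"):tray(f["im"],f["d"],f,c)
y=np.radians(14.3);yy=np.array([np.cos(y),np.sin(y),0])
Rt=toolR(yy,np.array([0,0,-1.]))
go([.45,.04,.31],Rt); go([.602,-.338,.31],Rt)
E
```

```text
yellow 1153 rim [ 457.7 -296.2] [153.2  83.9] 79.9 z 0.0345 floor [ 460.5 -300. ] [141.3  82.5] 80.4 z 0.0038
blue 1137 rim [ 601.4 -336.2] [ 81.3 154. ] 14.3 z 0.0342 floor [ 603.1 -341.1] [ 75.  139.8] 14.3 z 0.0038
shift [-0.1843, 0.1544, -0.0919] turn [0.1891, 0.0452, -0.1414] | mm 129.0 deg 43.3
shift [-0.8604, 0.5271, 0.1687] turn [0.1891, 0.0452, -0.1414] | mm 512.0 deg 43.3
```

```bash
python3 -m handwheel '[[[0,0.046,-0.066],[0,0,0]],[[0,0.091,-0.131],[0.03,0.007,-0.022]],[[-0.09,0.125,-0.11],[0.07,0.017,-0.053]],[[-0.184,0.154,-0.092],[0.11,0.026,-0.083]],[[-0.25,0.191,-0.066],[0.15,0.036,-0.113]],[[-0.34,0.24,-0.032],[0.189,0.045,-0.141]],[[-0.43,0.29,0.002],[0.189,0.045,-0.141]],[[-0.51,0.334,0.034],[0.189,0.045,-0.141]],[[-0.59,0.378,0.064],[0.189,0.045,-0.141]],[[-0.66,0.417,0.091],[0.189,0.045,-0.141]]]'
python3 - <<'E'
from t import *
p=camera_params("wrist");im,d=get_image("wrist");cv2.imwrite("pics/w2.png",im[:,:,::-1])
for c in("yellow","blue"):tray(im,d,p,c)
y=np.radians(14.3);Rt=toolR(np.array([np.cos(y),np.sin(y),0]),np.array([0,0,-1.]))
go([.6015,-.337,.31],Rt)
E
```

```text
time_s: 5.55
position: [0.5527, -0.2161, 0.3103]
tool_rot: [[-0.245, 0.969, 0.001], [0.969, 0.245, -0.0], [-0.0, 0.001, -1.0]]
ft_force: [0.7, 1.6, -0.7]
grip_width: 0.0191
gripper_force: 60.1
yellow 5043 rim [ 458.7 -296.2] [154.5  82. ] 80.0 z 0.034 floor [ 454.1 -312.3] [167.5  90. ] 79.8 z 0.0034
shift [-0.2445, 0.0369, -0.0027] turn [-0.0, 0.0008, -0.0021] | mm 124.0 deg 0.4
```

View pics/w2.png

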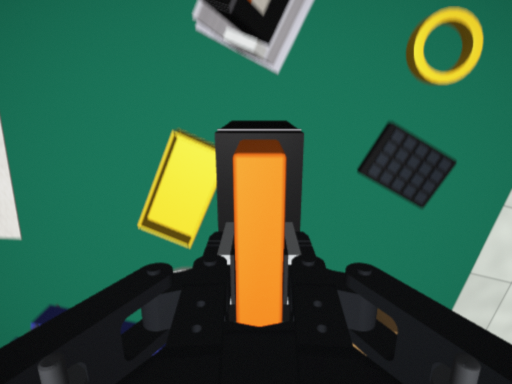

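The case hangs straight in the fingers (rib at (258,240)). The yellow tray at (180,190) measures within 1 mm of the top view. Now I lower into the blue tray.

```bash
python3 -m handwheel '[[[-0.09,0.013,0],[0,0,0]],[[-0.18,0.027,0],[0,0,0]],[[-0.2445,0.037,0],[0,0,0]],[[-0.2445,0.037,0.04],[0,0,0]],[[-0.2445,0.037,0.12],[0,0,0]],[[-0.2445,0.037,0.2],[0,0,0]],[[-0.2445,0.037,0.27],[0,0,0]],[[-0.2445,0.037,0.33],[0,0,0]],[[-0.2445,0.037,0.365],[0,0,0]],[[-0.2445,0.037,0.38],[0,0,0]]]'
python3 -m handwheel '[[[0,0,0.002],[0,0,0]],[[0,0,0.004],[0,0,0]],[[0,0,0.006],[0,0,0]],[[0,0,0.006],[0,0,0]]]'
```

```text
time_s: 6.6
position: [0.5997, -0.3272, 0.1182]
tool_rot: [[-0.246, 0.969, -0.002], [0.969, 0.246, 0.002], [0.002, -0.001, -1.0]]
ft_force: [-0.3, -0.8, -2.3]
grip_width: 0.0193
gripper_force: 60.2
time_s: 7.0
position: [0.6005, -0.3277, 0.119]
tool_rot: [[-0.246, 0.969, 0.003], [0.969, 0.246, -0.001], [-0.002, 0.003, -1.0]]
ft_force: [-0.9, 0.8, -3.5]
grip_width: 0.0196
gripper_force: 60.2
```

```bash
python3 -m handwheel '[[[-0.009,0,0],[0,0,0]],[[-0.018,0,0.003],[0,0,0]],[[-0.018,0,0.006],[0,0,0]],[[-0.018,0,0.009],[0,0,0]],[[-0.018,0,0.009],[0,0,0]]]'
```

```text
time_s: 7.5
position: [0.6024, -0.3361, 0.1132]
tool_rot: [[-0.246, 0.969, 0.001], [0.969, 0.246, 0.0], [0.0, 0.001, -1.0]]
ft_force: [-0.4, 0.0, -2.6]
grip_width: 0.0193
gripper_force: 60.2
```

```bash
python3 -m handwheel '[[[0,0,0.002],[0,0,0]],[[0,0,0.003],[0,0,0]],[[0,0,0.003],[0,0,0]]]'
python3 -m handwheel '[[[0,0,0.001],[0,0,0]],[[0,0,0.002],[0,0,0]],[[0,0,0.003],[0,0,0]],[[0,0,0.003],[0,0,0]]]'
```

```text
time_s: 7.8
position: [0.6026, -0.3363, 0.1126]
tool_rot: [[-0.246, 0.969, 0.002], [0.969, 0.246, -0.0], [-0.001, 0.002, -1.0]]
ft_force: [-0.9, -0.5, 0.5]
grip_width: 0.0191
gripper_force: 60.8
time_s: 8.2
position: [0.6028, -0.3366, 0.1124]
tool_rot: [[-0.246, 0.969, 0.004], [0.969, 0.246, -0.002], [-0.003, 0.003, -1.0]]
ft_force: [-0.7, -0.6, 8.3]
grip_width: 0.0191
gripper_force: 62.0
```

```bash
python3 -m handwheel '[[[0,0,-0.002],[0,0,0]],[[0,0,-0.002],[0,0,0]],[[0,0,-0.002],[0,0,0]],[[0,0,-0.002],[0,0,0]],[[0,0,-0.03],[0,0,0]],[[0,0,-0.1],[0,0,0]],[[0,0,-0.2],[0,0,0]],[[0,0,-0.3],[0,0,0]],[[0,0,-0.3],[0,0,0]]]' 1 60
python3 - <<'E'
from t import *
p=camera_params("wrist");im,d=get_image("wrist");cv2.imwrite("pics/w3.png",im[:,:,::-1])
tray(im,d,p,"blue")
m=mask(im,*COL["orange"])
for m,cc,a in comps(m,300):
    P=pts(im,d,p,m);P=P[P[:,2]>np.percentile(P[:,2],90)-.004];r=cv2.minAreaRect(P[:,:2].astype(np.float32)*1000);print("rib",a,r,np.median(P[:,2]))
xr,yr,xc,zc=rackaxes(-12.6)
go(np.array([.448,-.0054,.1565])+.12*zc,toolR(xc,-zc))
E
```

```text
time_s: 9.1
position: [0.6036, -0.3371, 0.2702]
tool_rot: [[-0.246, 0.969, 0.014], [0.969, 0.246, -0.01], [-0.013, 0.011, -1.0]]
ft_force: [0.6, -0.3, -0.8]
grip_width: 0.0851
gripper_force: 0.0
blue 3737 rim [ 601.8 -337. ] [ 82.7 151. ] 14.3 z 0.0342 floor [ 601.8 -337.6] [ 76.4 145.8] 14.3 z 0.0036
rib 2050 ((603.2211303710938, -338.07421875), (19.876110076904297, 102.53227996826172), 14.147364616394043) 0.14548776527571272
shift [0.7807, -0.2602, 0.0142] turn [-0.1881, -0.0437, 0.145] | mm 412.0 deg 43.5
```

View pics/w3.png

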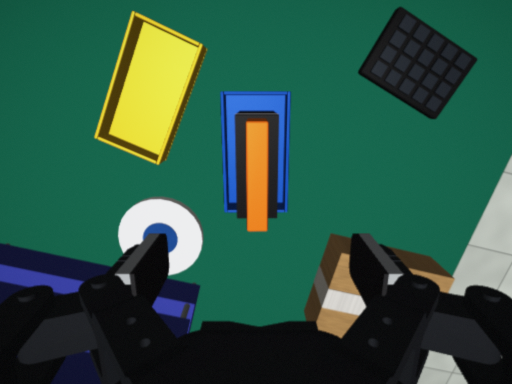

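The empty case stands squarely in the blue tray: its rib is at (257,175), with the rim centre and rib within 2 mm of each other. Now the right bay.

```bash
python3 -m handwheel '[[[0.78,-0.26,0.014],[-0.188,-0.044,0.145]],[[0.78,-0.26,0.014],[-0.188,-0.044,0.145]],[[0.78,-0.26,0.014],[-0.188,-0.044,0.145]],[[0.78,-0.26,0.014],[-0.188,-0.044,0.145]],[[0.78,-0.26,0.014],[-0.188,-0.044,0.145]],[[0.78,-0.26,0.014],[-0.188,-0.044,0.145]],[[0.78,-0.26,0.014],[-0.188,-0.044,0.145]],[[0.78,-0.26,0.014],[-0.188,-0.044,0.145]],[[0.78,-0.26,0.014],[-0.188,-0.044,0.145]],[[0.78,-0.26,0.014],[-0.188,-0.044,0.145]]]' 1 60
python3 -m handwheel '[[[0,0,0],[0,0,0]],[[0,0,0],[0,0,0]]]'
python3 - <<'E'
from t import *
p=camera_params("wrist");im,d=get_image("wrist")
for c,a,k in ribs(im,d,p,-12.6): print("wrist",c.round(4),a,{q:round(float(w),4) for q,w in k.items()})
xr,yr,xc,zc=rackaxes(-12.6)
go(np.array([.448,-.0054,.1565])-.034*zc,toolR(xc,-zc))
E
```

```text
time_s: 10.15
position: [0.3782, 0.0122, 0.2526]
tool_rot: [[0.215, 0.805, 0.554], [0.977, -0.179, -0.119], [0.003, 0.566, -0.824]]
ft_force: [0.4, -0.5, 0.4]
grip_width: 0.0853
gripper_force: 0.0
time_s: 10.35
position: [0.3808, 0.0092, 0.2531]
tool_rot: [[0.219, 0.803, 0.553], [0.976, -0.183, -0.122], [0.003, 0.567, -0.824]]
ft_force: [-0.3, 0.2, -0.1]
grip_width: 0.0852
gripper_force: 0.0
wrist [ 0.4482 -0.0042  0.1559] 2569 {'um': 0.4485, 'uside': 0.447, 'wt': -0.1237, 'vlen': 0.0998, 'ulen': 0.0186}
wrist [ 0.5852 -0.3012  0.1271] 231 {'um': 0.5945, 'uside': 0.59, 'wt': -0.2612, 'vlen': 0.0357, 'ulen': 0.0148}
shift [0.0007, 0.0044, 0.3049] turn [-0.0028, -0.0005, -0.001] | mm 152.0 deg 0.5
```

```bash
python3 -m handwheel '[[[0.002,0.003,0.1],[-0.003,0,0]],[[0.002,0.003,0.2],[-0.003,0,0]],[[0.002,0.003,0.26],[-0.003,0,0]],[[0.002,0.003,0.29],[-0.003,0,0]],[[0.002,0.003,0.305],[-0.003,0,0]],[[0.002,0.003,0.305],[-0.003,0,0]]]' 1 60
python3 -m handwheel '[[[0,0,0],[0,0,0]],[[0,0,0],[0,0,0]],[[0,0,0],[0,0,0]],[[0,0,0],[0,0,0]],[[0,0,0],[0,0,0]],[[0,0,0],[0,0,0]],[[0,0,0],[0,0,0]],[[0,0,0],[0,0,0]]]' 0 90
python3 -m handwheel '[[[0,0.002,-0.04],[0,0,0]],[[0,0.005,-0.1],[0,0,0]],[[0,0.005,-0.16],[0,0,0]],[[0,0.005,-0.2],[0,0,0]],[[0,0.005,-0.23],[0,0,0]],[[0,0.005,-0.24],[0,0,0]],[[0,0.005,-0.24],[0,0,0]],[[0,0.005,-0.24],[0,0,0]],[[0,0.005,-0.24],[0,0,0]]]'
python3 -m handwheel '[[[0,0,0],[0,0,0]],[[0,0,0],[0,0,0]]]'
```

```text
time_s: 11.0
position: [0.4665, -0.0087, 0.1277]
tool_rot: [[0.22, 0.799, 0.56], [0.976, -0.182, -0.123], [0.003, 0.573, -0.819]]
ft_force: [-0.5, 0.1, 0.6]
grip_width: 0.0855
gripper_force: 0.0
time_s: 11.8
position: [0.4666, -0.0081, 0.1294]
tool_rot: [[0.218, 0.797, 0.563], [0.976, -0.18, -0.124], [0.003, 0.577, -0.817]]
ft_force: [-3.8, 0.4, 8.0]
grip_width: 0.0189
gripper_force: 87.9
time_s: 12.7
position: [0.4008, 0.0064, 0.2271]
tool_rot: [[0.219, 0.799, 0.56], [0.976, -0.181, -0.123], [0.003, 0.573, -0.82]]
ft_force: [-0.7, 0.5, -4.4]
grip_width: 0.0185
gripper_force: 90.6
time_s: 12.9
position: [0.4009, 0.0063, 0.2277]
tool_rot: [[0.219, 0.799, 0.561], [0.976, -0.181, -0.123], [0.003, 0.574, -0.819]]
ft_force: [-0.6, -0.3, -4.9]
grip_width: 0.0188
gripper_force: 90.6
```

About 4.9 N: this is the part-filled case. I put it back in its bay.

```bash
python3 -m handwheel '[[[0,0,0.05],[0,0,0]],[[0,0,0.11],[0,0,0]],[[0,0,0.16],[0,0,0]],[[0,0,0.2],[0,0,0]],[[0,0,0.22],[0,0,0]],[[0,-0.002,0.23],[0,0,0]],[[0,-0.005,0.236],[0,0,0]],[[0,-0.005,0.238],[0,0,0]],[[0,-0.005,0.238],[0,0,0]]]'
```

```text
time_s: 13.8
position: [0.466, -0.008, 0.1301]
tool_rot: [[0.219, 0.797, 0.563], [0.976, -0.18, -0.124], [0.003, 0.576, -0.817]]
ft_force: [2.7, -0.2, -4.8]
grip_width: 0.0189
gripper_force: 90.6
```

```bash
python3 -m handwheel '[[[0,0,0.002],[0,0,0]],[[0,0,0.003],[0,0,0]],[[0,0,0.003],[0,0,0]]]'
python3 -m handwheel '[[[0,0,0],[0,0,0]],[[0,0,0],[0,0,0]],[[0,0,0],[0,0,0]],[[0,0,0],[0,0,0]],[[0,0,-0.05],[0,0,0]],[[0,0,-0.15],[0,0,0]],[[0,0,-0.25],[0,0,0]],[[0,0,-0.32],[0,0,0]],[[0,0,-0.32],[0,0,0]]]' 1 60
python3 - <<'E'
from t import *
p=camera_params("wrist");im,d=get_image("wrist");cv2.imwrite("pics/w4.png",im[:,:,::-1])
for c,a,k in ribs(im,d,p,-12.6): print("wrist",c.round(4),a,{q:round(float(w),4) for q,w in k.items()})
xr,yr,xc,zc=rackaxes(-12.6)
go(np.array([.507,.258,.1565])+.12*zc,toolR(xc,-zc))
E
```

```text
time_s: 14.1
position: [0.4666, -0.0081, 0.1294]
tool_rot: [[0.219, 0.796, 0.564], [0.976, -0.18, -0.124], [0.003, 0.577, -0.816]]
ft_force: [-8.9, -1.2, 10.8]
grip_width: 0.0188
gripper_force: 93.2
time_s: 15.0
position: [0.3762, 0.0119, 0.2629]
tool_rot: [[0.218, 0.794, 0.568], [0.976, -0.179, -0.125], [0.002, 0.582, -0.813]]
ft_force: [1.1, -0.3, -0.5]
grip_width: 0.0856
gripper_force: 0.0
wrist [ 0.4482 -0.0044  0.156 ] 2378 {'um': 0.4485, 'uside': 0.4469, 'wt': -0.1237, 'vlen': 0.0988, 'ulen': 0.019}
wrist [ 0.5811 -0.3088  0.1414] 421 {'um': 0.6008, 'uside': 0.5967, 'wt': -0.2481, 'vlen': 0.0538, 'ulen': 0.0112}
shift [0.5376, -0.0003, 0.0161] turn [0.0021, -0.0006, -0.0006] | mm 269.0 deg 0.4
```

The case is re-seated within 0.2 mm of where it was. Next the left one.

```bash
python3 -m handwheel '[[[0.538,0,0.016],[0.002,0,0]],[[0.538,0,0.016],[0.002,0,0]],[[0.538,0,0.016],[0.002,0,0]],[[0.538,0,0.016],[0.002,0,0]],[[0.538,0,0.016],[0.002,0,0]],[[0.538,0,0.016],[0.002,0,0]],[[0.538,0,0.016],[0.002,0,0]],[[0.538,0,0.016],[0.002,0,0]]]'
python3 - <<'E'
from t import *
p=camera_params("wrist");im,d=get_image("wrist")
for c,a,k in ribs(im,d,p,-12.6): print("wrist",c.round(4),a,{q:round(float(w),4) for q,w in k.items()})
xr,yr,xc,zc=rackaxes(-12.6)
go(np.array([.507,.258,.1565])-.033*zc,toolR(xc,-zc))
E
```

```text
time_s: 15.85
position: [0.4401, 0.2749, 0.2506]
tool_rot: [[0.215, 0.804, 0.554], [0.977, -0.178, -0.122], [0.001, 0.567, -0.824]]
ft_force: [-0.7, 0.0, -0.1]
grip_width: 0.0856
gripper_force: 0.0
wrist [0.5066 0.2592 0.1559] 2561 {'um': 0.4481, 'uside': 0.4477, 'wt': -0.1234, 'vlen': 0.0985, 'ulen': 0.0189}
shift [-0.0012, 0.0068, 0.3001] turn [-0.0025, -0.0004, 0.0002] | mm 150.0 deg 0.5
```

```bash
python3 -m handwheel '[[[0,0.005,0.1],[-0.003,0,0]],[[0,0.005,0.2],[-0.003,0,0]],[[0,0.005,0.26],[-0.003,0,0]],[[0,0.005,0.29],[-0.003,0,0]],[[0,0.005,0.3],[-0.003,0,0]],[[0,0.005,0.3],[-0.003,0,0]]]' 1 90
python3 -m handwheel '[[[0,0,0],[0,0,0]],[[0,0,0],[0,0,0]],[[0,0,0],[0,0,0]],[[0,0,0],[0,0,0]],[[0,0,0],[0,0,0]],[[0,0,0],[0,0,0]],[[0,0,0],[0,0,0]],[[0,0,0],[0,0,0]]]' 0 100
python3 -m handwheel '[[[0,0.002,-0.04],[0,0,0]],[[0,0.005,-0.1],[0,0,0]],[[0,0.005,-0.16],[0,0,0]],[[0,0.005,-0.2],[0,0,0]],[[0,0.005,-0.23],[0,0,0]],[[0,0.005,-0.24],[0,0,0]],[[0,0.005,-0.24],[0,0,0]],[[0,0.005,-0.24],[0,0,0]],[[0,0.005,-0.24],[0,0,0]]]'
python3 -m handwheel '[[[0,0,0],[0,0,0]],[[0,0,0],[0,0,0]]]'
python3 - <<'E'
from t import *
y=np.radians(-10);Rt=toolR(np.array([np.cos(y),np.sin(y),0]),np.array([0,0,-1.]))
for P in([.43,.25,.32],[.4585,-.2962,.32]):go(P,Rt)
E
```

```text
time_s: 16.5
position: [0.5254, 0.2538, 0.1319]
tool_rot: [[0.219, 0.796, 0.564], [0.976, -0.181, -0.124], [0.003, 0.577, -0.816]]
ft_force: [0.1, 0.3, -0.1]
grip_width: 0.0855
gripper_force: 0.0
time_s: 17.3
position: [0.5245, 0.2548, 0.1314]
tool_rot: [[0.218, 0.797, 0.563], [0.976, -0.18, -0.123], [0.003, 0.577, -0.817]]
ft_force: [-6.7, 2.4, 3.1]
grip_width: 0.0184
gripper_force: 98.6
time_s: 18.2
position: [0.4597, 0.2685, 0.2296]
tool_rot: [[0.219, 0.798, 0.562], [0.976, -0.18, -0.125], [0.002, 0.576, -0.818]]
ft_force: [-0.1, -0.9, -7.9]
grip_width: 0.0186
gripper_force: 99.7
time_s: 18.4
position: [0.4598, 0.2687, 0.2304]
tool_rot: [[0.219, 0.797, 0.563], [0.976, -0.18, -0.124], [0.003, 0.577, -0.817]]
ft_force: [-0.3, 0.3, -7.9]
grip_width: 0.0183
gripper_force: 99.7
shift [-0.049, 0.0626, -0.1754] turn [0.1956, 0.0037, -0.0145] | mm 96.0 deg 35.3
shift [-1.1024, 0.305, -0.0076] turn [0.1956, 0.0037, -0.0145] | mm 572.0 deg 35.3
```

About 7.9 N: the full case. Upright over to the yellow tray.

```bash
python3 -m handwheel '[[[0,0.03,-0.07],[0,0,0]],[[-0.02,0.05,-0.12],[0.04,0.001,-0.003]],[[-0.049,0.063,-0.175],[0.08,0.002,-0.006]],[[-0.049,0.063,-0.175],[0.12,0.002,-0.009]],[[-0.049,0.063,-0.175],[0.16,0.003,-0.012]],[[-0.049,0.063,-0.175],[0.196,0.004,-0.014]],[[-0.049,0.063,-0.175],[0.196,0.004,-0.014]]]'
python3 - <<'E'
from t import *
y=np.radians(-10);Rt=toolR(np.array([np.cos(y),np.sin(y),0]),np.array([0,0,-1.]))
go([.4585,-.2962,.32],Rt)
E
```

```text
time_s: 19.1
position: [0.4324, 0.2491, 0.3197]
tool_rot: [[0.177, 0.984, -0.0], [0.984, -0.177, 0.001], [0.001, -0.0, -1.0]]
ft_force: [0.3, 0.2, -7.9]
grip_width: 0.0186
gripper_force: 102.2
shift [-1.0641, 0.2445, -0.0016] turn [-0.0001, -0.0003, -0.0011] | mm 546.0 deg 0.2
```

```bash
python3 -m handwheel '[[[-0.05,0.012,0],[0,0,0]],[[-0.14,0.032,0],[0,0,0]],[[-0.23,0.053,0],[0,0,0]],[[-0.32,0.074,0],[0,0,0]],[[-0.41,0.094,0],[0,0,0]],[[-0.5,0.115,0],[0,0,0]],[[-0.59,0.136,0],[0,0,0]],[[-0.68,0.156,0],[0,0,0]],[[-0.77,0.177,0],[0,0,0]],[[-0.85,0.195,0],[0,0,0]]]'
python3 -m handwheel '[[[-0.08,0.018,0],[0,0,0]],[[-0.14,0.032,0],[0,0,0]],[[-0.18,0.042,0],[0,0,0]],[[-0.206,0.048,0],[0,0,0]],[[-0.214,0.05,0],[0,0,0]],[[-0.214,0.05,0],[0,0,0]],[[-0.214,0.05,0],[0,0,0]]]'
python3 - <<'E'
from t import *
y=np.radians(-10);Rt=toolR(np.array([np.cos(y),np.sin(y),0]),np.array([0,0,-1.]))
go([.4585,-.2962,.120],Rt)
E
```

```text
time_s: 20.1
position: [0.4516, -0.1877, 0.3198]
tool_rot: [[0.175, 0.985, 0.002], [0.985, -0.175, -0.003], [-0.003, 0.002, -1.0]]
ft_force: [1.6, -0.0, -7.2]
grip_width: 0.0186
gripper_force: 102.2
time_s: 20.8
position: [0.458, -0.2941, 0.3196]
tool_rot: [[0.174, 0.985, 0.0], [0.985, -0.174, 0.001], [0.001, 0.0, -1.0]]
ft_force: [-0.7, 0.4, -7.5]
grip_width: 0.0184
gripper_force: 102.2
shift [-0.0045, 0.0017, 0.3992] turn [0.0, -0.0004, 0.0] | mm 200.0 deg 0.1
```

```bash
python3 -m handwheel '[[[-0.004,0.002,0.06],[0,0,0]],[[-0.004,0.002,0.14],[0,0,0]],[[-0.004,0.002,0.22],[0,0,0]],[[-0.004,0.002,0.3],[0,0,0]],[[-0.004,0.002,0.36],[0,0,0]],[[-0.004,0.002,0.385],[0,0,0]],[[-0.004,0.002,0.395],[0,0,0]],[[-0.004,0.002,0.399],[0,0,0]],[[-0.004,0.002,0.399],[0,0,0]],[[-0.004,0.002,0.399],[0,0,0]]]'
python3 -m handwheel '[[[0,0,0.003],[0,0,0]],[[0,0,0.006],[0,0,0]],[[0,0,0.008],[0,0,0]],[[0,0,0.008],[0,0,0]]]'
```

```text
time_s: 21.8
position: [0.4589, -0.2971, 0.1209]
tool_rot: [[0.174, 0.985, 0.001], [0.985, -0.174, 0.0], [0.001, 0.001, -1.0]]
ft_force: [1.5, 0.5, -7.5]
grip_width: 0.0187
gripper_force: 102.5
time_s: 22.2
position: [0.4585, -0.2969, 0.1158]
tool_rot: [[0.175, 0.985, -0.0], [0.985, -0.175, 0.002], [0.002, -0.001, -1.0]]
ft_force: [-0.1, 0.4, -8.1]
grip_width: 0.0186
gripper_force: 102.5
```

```bash
python3 -m handwheel '[[[0,0,0.002],[0,0,0]],[[0,0,0.004],[0,0,0]],[[0,0,0.004],[0,0,0]]]'
```

```text
time_s: 22.5
position: [0.4587, -0.2971, 0.1153]
tool_rot: [[0.174, 0.985, 0.001], [0.985, -0.174, 0.001], [0.001, 0.001, -1.0]]
ft_force: [-3.0, 3.2, 5.2]
grip_width: 0.0184
gripper_force: 104.4
```

On the floor. Release, retreat and check.

```bash
python3 -m handwheel '[[[0,0,-0.002],[0,0,0]],[[0,0,-0.002],[0,0,0]],[[0,0,-0.002],[0,0,0]],[[0,0,-0.002],[0,0,0]],[[0,0,-0.03],[0,0,0]],[[0,0,-0.1],[0,0,0]],[[0,0,-0.2],[0,0,0]],[[0,0,-0.3],[0,0,0]],[[0,0,-0.4],[0,0,0]],[[0,0,-0.4],[0,0,0]]]' 1 60
python3 -m handwheel '[[[0.1,-0.1,0],[0,0,0]],[[0.2,-0.2,0],[0,0,0]],[[0.2,-0.3,0],[0,0,0]],[[0.2,-0.35,0],[0,0,0]],[[0.2,-0.35,0],[0,0,0]]]'
python3 - <<'E'
from t import *
im,d=get_image("top");p=camera_params("top");cv2.imwrite("pics/top9.png",cv2.resize(im[:,:,::-1],(800,600)))
for m,cc,a in comps(mask(im,*COL["orange"]),60):
    P=pts(im,d,p,m)
    if len(P)<40: continue
    P=P[P[:,2]>np.percentile(P[:,2],90)-.004];r=cv2.minAreaRect(P[:,:2].astype(np.float32)*1000);print("rib",a,np.round(r[0]),np.round(r[1]),round(r[2],1),np.median(P[:,2]).round(4))
print(observe()["time_s"])
E
```

```text
time_s: 23.5
position: [0.4597, -0.2984, 0.3208]
tool_rot: [[0.174, 0.985, 0.009], [0.985, -0.174, -0.008], [-0.006, 0.01, -1.0]]
ft_force: [-0.2, -0.2, -0.9]
grip_width: 0.0854
gripper_force: 0.0
time_s: 24.0
position: [0.3007, -0.1658, 0.3141]
tool_rot: [[0.175, 0.985, -0.0], [0.985, -0.175, 0.001], [0.001, -0.0, -1.0]]
ft_force: [0.0, -0.1, 0.8]
grip_width: 0.0855
gripper_force: 0.0
rib 254 [ 602. -337.] [ 20. 101.] 14.2 0.1459
rib 436 [451.  -7.] [100.  18.] 76.5 0.1591
rib 265 [ 457. -296.] [101.  20.] 80.1 0.1462
rib 421 [337. 419.] [102.  42.] 21.3 0.033
rib 348 [213. 332.] [100.  35.] 3.7 0.0331
24.05
```

View pics/top9.png

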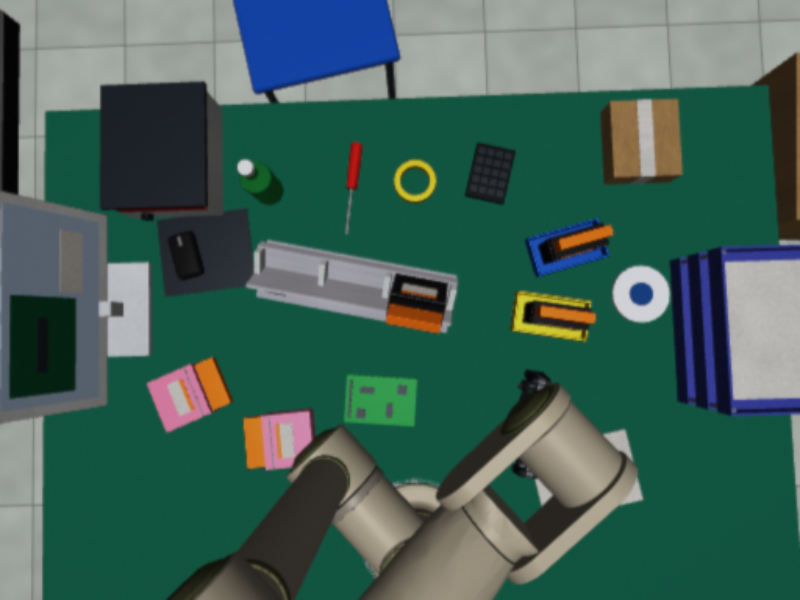

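The final view shows upright cases in the blue tray (570,245) and the yellow tray (553,315). The part-filled case is seated in the right bay (420,300), and nothing else has moved.

```bash
python3 -c "
from rig import *
print(close_job())"
```

```text
the job is handed in; nothing more can be done
None
```

I stood the full case (7.9 N) in the yellow tray and the empty one (about 2 N) in the blue tray, put the part-filled one (4.9 N) back in the right bay, and handed the job in at about 24 s with no verdict returned.

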